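# Load the UV curing box

### The arm

A 7-joint arm with a two-finger parallel gripper is mounted at the origin on the work surface; the furniture and walls round the work are solid. World frame = base frame: x ahead of the robot, y to its left, z up, the work surface at z = 0. Lengths are in m, angles in rad, forces in N, time in s.
With the tool pointing down it reaches from about 0.375 to 0.925 m from the base axis. Payload 3.1 kg.
Tool frame: the origin (TCP) lies between the finger pads; the fingertips stand 19 mm ahead of it and the grasp point (between the pads) is the TCP; z points along the fingers, y is the line along which they close (so a half turn about z gives the same grasp; the last joint's range is limited). The gripper opens to 85 mm and grips with 20 to 120 N. Pads are 22 mm wide; open, the fingers measure 114 mm over their backs; the gripper's body (76 mm by 85 mm) begins 54 mm behind the grasp point. The pads swing forward as they close: fully open they stand 13 mm farther back than shut.
Start: joints at [1.252, 0.383, 0.044, 1.598, -0.018, 1.161, -0.05], TCP at [0.142, -0.634, 0.25] pointing down, gripper open.
Joint ranges: [-2.61, 2.61], [-0.41, 2.15], [-1.48, 1.57], [0, 2.5], [-1.57, 4.71], [0.05, 1.97], [-2.85, 2.85]. Speed limits (rad/s): [2.79, 2.79, 3.14, 3.14, 3.14, 3.14, 3.14].

### API

Orientations are given as a unit quaternion [x, y, z, w].
In Python, from bench import move_ptp, movel, move_j, move_gripper, pause, inverse_kinematics, read_camera, camera_params, MotionError, sign_off, look_for, tip_of, read_time_s, read_qpos, read_joint_vel, read_effort, read_eef_pos, read_tcp_rot, read_ft_force, read_ft_torque, read_finger_gap, read_grasp_force gives the robot as it stands. Calls block until the motion is done:
- move_ptp(position, orientation): joint-space move of the TCP to a pose.
- movel(position, orientation=None, speed=0.15): straight line of the TCP; orientation=None keeps the orientation; speed is the mean speed in m/s.
- move_j(angles): joint-space move.
- move_gripper(opening, effort=None): finger opening in m; effort is the grip in N (None keeps the last); returns when the fingers have stopped.
- pause(seconds).
- inverse_kinematics(position, orientation): joint angles nearest the present ones, or None.
- read_camera(name): name is "scene" or "top"; returns the picture (480x640x3 uint8, red, green, blue); there is no depth.
- camera_params(name): a dict with "K" (3x3 intrinsics, pixels), "dist_coeffs" ([k1, k2, p1, p2, k3] as OpenCV has them; the pictures are not rectified), "camera_from_world" (4x4, takes a point from world to camera coordinates). Camera axes: x right, y down, z forward; pixel columns grow to the right and rows downward; lengths in m; the calibration is good to about 2 mm. A picture is of the moment at which its call begins. camera_params takes no time and is no camera call.
A pose or a line that the arm cannot do raises MotionError and nothing moves.
- sign_off(): hands the job in; it is judged then, once.
Trained networks look in the newest picture that a camera, given by its name, has taken for a name from the list of things; names that differ only in an ending like _2 or _b are one class to them, and where a whole thing is asked for, a point or a joint stands for the part that bears it (a point fixed in the world has none). Each returns a list of dicts, best first, with "confidence" (0 to 1); they miss things now and then, are a little off and sometimes report something else, mostly with a low value. They report only what shows in the picture. A call takes as long as a camera call. They do not tell look-alikes from the thing itself.
- look_for(camera, name): "at" ([column, row] in pixels, amid what is visible of it).
- tip_of(camera, name): "at" ([column, row] in pixels: a listed point, or the origin of a listed thing).
Readings, each from a call of its own:
- read_time_s(): time.
- read_qpos(): joint angles.
- read_joint_vel(): joint speeds.
- read_effort(): joint torques, N m.
- read_eef_pos(): TCP position.
- read_tcp_rot(): TCP orientation.
- read_ft_force(): force on the tool from outside, world axes, zero at the start.
- read_ft_torque(): the same for the moment, N m.
- read_finger_gap(): finger opening in m.
- read_grasp_force(): force on a finger pad.
Only numpy, scipy, OpenCV 4.12 (cv2) and the standard library are available. Lean on these libraries where they do the work, as an engineer would, in place of code of your own. Each camera call takes 0.05 s, during which the arm holds its last target. There are 200 camera calls.

### The job

Put the coated black saddles into the UV curing box and start it. The lamp must never be on while the box is open: first flip the red toggle over to off, then lift the amber cover off by its handle and lay it on the rubber mat, put every saddle into the box side by side (each lying flat on the tray floor, none on top of another), set the cover back fully home, and flip the toggle over to on. Leave the carton and the pine block where they are.

Things in the scene. Friction and masses are not known exactly. Their poses are not given: they have to be found in the camera images.
- curing_box: Open-topped grey curing box, fixed. Origin: centre of the chamber at bench height; at yaw 0 x points away from the robot (short side), y left (long side). Chamber inside 110 (x) by 220 (y) mm, walls 6 mm, rim 75 mm above the bench. In front (x -61 to -121 mm) a blue switch ledge, 50 mm high and 232 mm long, carries the toggle, pivot at x -95, y +50, z 50 mm.
- toggle (a joint): Angle of the red-tipped lamp toggle, rad: 0 = on, leaning to the box's -y (right, green dot); 0.9 = off, leaning to +y (left, white dot). Spring over centre: it resists with up to about 2 N at the tip, snaps over once past 0.45 (upright) and rests only at its ends. On at the start. Push the tip sideways, clear above the ledge.
- toggle_tip (a point): Middle of the toggle's red tip, 60 mm from its pivot, moving with it: 104 mm above the bench at either end of its travel, 110 mm upright. Tip 17 mm thick and 27 mm long, stem below it 9 mm thick. The lever swings in a plane 29 mm in front of the cover's front edge (the cover's plate is 81 mm high when home).
- cover_grip (a point): Middle of the handle bar of the loose amber cover (plate 132 by 242 by 6 mm, 0.3 kg, its underside 37 mm below this point; rubber feet reach 45 mm below). Bar along the cover's y (long) axis, 100 long, 14 wide, 16 mm high, 23 mm free below; pinch it across. On the mat the point is 53 mm above the bench, right way up. Feet are at x +-40, y +-95 mm.
- box_floor (a point): Centre of the chamber's flat tray floor, 18 mm above the bench, axes as the box. Saddles go in with their long side along x, side by side along y: three fit with about 25 mm between them (at y -66, 0, +66 mm).
- box_home (a point): Where cover_grip stands when the cover is fully home: 112 mm above the bench over the box's centre, cover parallel to the box (either way round fits), plate lying on the rim, its four tapered rubber feet (8 mm tall) inside the rim with 6 mm play. It starts there.
- mat: Black foam-rubber mat, fixed and clear, 190 (x) by 250 (y) mm, 8 mm thick; origin at its centre at bench height. The cover is laid here with its middle within 60 mm of the mat's middle.
- saddle_a_mid (a point): Black moulded saddle (two or three of saddle_a, _b, _c are present; None: absent), 40 (its x) by 90 (its y) by 40 mm, 0.11 kg, on its flat base, half-round, with a groove across the top (26 mm high in the middle, 40 mm at the ridges 20 mm either side). Point: its centre, 20 mm above its base. Grasp across its flat sides (closing along its x). Either way round will do.
- saddle_b_mid (a point): Black moulded saddle (two or three of saddle_a, _b, _c are present; None: absent), 40 (its x) by 90 (its y) by 40 mm, 0.11 kg, on its flat base, half-round, with a groove across the top (26 mm high in the middle, 40 mm at the ridges 20 mm either side). Point: its centre, 20 mm above its base. Grasp across its flat sides (closing along its x). Either way round will do.
- saddle_c_mid (a point): Black moulded saddle (two or three of saddle_a, _b, _c are present; None: absent), 40 (its x) by 90 (its y) by 40 mm, 0.11 kg, on its flat base, half-round, with a groove across the top (26 mm high in the middle, 40 mm at the ridges 20 mm either side). Point: its centre, 20 mm above its base. Grasp across its flat sides (closing along its x). Either way round will do.
- carton_mid (a point): Bystander, loose: small brown carton, 72 by 104 by 52 mm; its centre.
- pine_mid (a point): Bystander, loose: pine block, 45 by 110 by 40 mm, behind the box; its centre.
Things that resemble listed ones, but are neither listed nor needed, are in the scene too. What is shaped like the part that bears saddle_b_mid but green is not meant.

How it is judged:
On the way, in this order (a step that is already met when the one before it is completed fails the run):
1. The toggle is off while the cover is still home (value of joint toggle above 0.78 rad and z of cover_grip in the frame of curing_box below 0.116 m and x of cover_grip in the frame of curing_box between -0.015 and 0.015 m and y of cover_grip in the frame of curing_box between -0.015 and 0.015 m and angle between cover_grip's own z axis and vertical below 0.04 rad), for 0.2 s.
2. The cover lies on the mat, handle up (horizontal distance between cover_grip and mat below 0.06 m and height (world z) of cover_grip below 0.063 m and angle between cover_grip's own z axis and vertical below 0.1 rad and value of joint toggle above 0.78 rad), for 0.2 s.
3. Every saddle lies on the tray floor in the box (x of saddle_a_mid in the frame of curing_box between -0.055 and 0.055 m and y of saddle_a_mid in the frame of curing_box between -0.11 and 0.11 m and z of each of saddle_a_mid, saddle_b_mid, saddle_c_mid in the frame of curing_box below 0.046 m and x of saddle_b_mid in the frame of curing_box between -0.055 and 0.055 m and y of saddle_b_mid in the frame of curing_box between -0.11 and 0.11 m and x of saddle_c_mid in the frame of curing_box between -0.055 and 0.055 m and y of saddle_c_mid in the frame of curing_box between -0.11 and 0.11 m and value of joint toggle above 0.78 rad), for 0.3 s.
4. The cover is home again, lamp still off (all of step 3 and z of cover_grip in the frame of curing_box below 0.116 m and x of cover_grip in the frame of curing_box between -0.015 and 0.015 m and y of cover_grip in the frame of curing_box between -0.015 and 0.015 m and angle between cover_grip's own z axis and vertical below 0.04 rad), for 0.2 s.
At the end, for the whole second after the job is handed in: Toggle on (under 0.12 rad); cover fully home (handle point under 116 mm above the bench and within 15 mm each way of the box's origin, tilt under 0.04 rad); every saddle inside the chamber with its centre under 46 mm above the bench (lying on the floor, not stacked or on end) (value of joint toggle below 0.12 rad and z of cover_grip in the frame of curing_box below 0.116 m and x of cover_grip in the frame of curing_box between -0.015 and 0.015 m and y of cover_grip in the frame of curing_box between -0.015 and 0.015 m and angle between cover_grip's own z axis and vertical below 0.04 rad and x of saddle_a_mid in the frame of curing_box between -0.055 and 0.055 m and y of saddle_a_mid in the frame of curing_box between -0.11 and 0.11 m and z of each of saddle_a_mid, saddle_b_mid, saddle_c_mid in the frame of curing_box below 0.046 m and x of saddle_b_mid in the frame of curing_box between -0.055 and 0.055 m and y of saddle_b_mid in the frame of curing_box between -0.11 and 0.11 m and x of saddle_c_mid in the frame of curing_box between -0.055 and 0.055 m and y of saddle_c_mid in the frame of curing_box between -0.11 and 0.11 m); the robot touches nothing.
It fails at once if The lamp is switched on while the cover is not on the box (value of joint toggle below 0.45 rad and (z of cover_grip in the frame of curing_box above 0.125 m or horizontal distance between cover_grip and curing_box above 0.03 m)).
It fails at once if A bystander is shifted by more than 40 mm (distance of any of carton_mid, pine_mid from where it was at the start of the episode above 0.04 m).
Of saddle_a, saddle_b, saddle_c only 2 to 3 are there at a start; the rules pass over those that are not, and their reading is None.
At some moment in a run one of saddle_a, saddle_b, saddle_c may be knocked a few centimetres aside while the robot is not near it.
Once in a run the grip may slacken for a moment while it holds something.
It also fails if it takes over 210 s, if anything falls off the work surface, if the arm or the gripper's body presses on something with over 40 N, if the wrist force passes 120 N, or if a joint passes its speed limit or range.

## Working session

There is one attempt and no reset: what is moved stays moved. The work goes in short steps, each a Python script; the robot and the scene stay as the last script left them, time stands still between calls to the robot, and variables do not carry over. Pictures are saved under pics/ and viewed, at most 14 in all, crops included, and the job is handed in when it is done.

```bash
mkdir -p pics
cat > h.py <<'E'
import numpy as np, cv2
from bench import *
def ray(cam,px):
    p=camera_params(cam);K=np.array(p["K"]);d=np.array(p["dist_coeffs"]);T=np.array(p["camera_from_world"])
    u=cv2.undistortPoints(np.array([[px]],float),K,d)[0,0]
    R=T[:3,:3];return -R.T@T[:3,3],R.T@np.array([u[0],u[1],1.])
def at_z(cam,px,z):
    o,d=ray(cam,px);return o+d*(z-o[2])/d[2]
def proj(cam,P):
    p=camera_params(cam);T=np.array(p["camera_from_world"])
    r,_=cv2.Rodrigues(T[:3,:3]);return cv2.projectPoints(np.array(P,float).reshape(-1,1,3),r,T[:3,3],np.array(p["K"]),np.array(p["dist_coeffs"]))[0][:,0]
def snap(cam,name):
    im=read_camera(cam);cv2.imwrite(f"pics/{name}.png",im[:,:,::-1]);return im
def quat(yaw):  # tool down, tool y (closing) at angle yaw from world y ; tool x along (cos,sin)
    return [float(np.cos(yaw/2)),float(np.sin(yaw/2)),0.,0.]
E
python3 - <<'E'
from h import *
Z={"curing_box":0,"toggle_tip":.104,"cover_grip":.112,"box_home":.112,"mat":0,"saddle_a_mid":.02,"carton_mid":.026,"pine_mid":.02}
for c in("scene","top"):
    snap(c,c+"0"); T=np.array(camera_params(c)["camera_from_world"]);print(c,-T[:3,:3].T@T[:3,3])
    for n,z in Z.items():
        for r in tip_of(c,n)[:5]: print(c,n,np.round(r["at"]),round(r["confidence"],2),at_z(c,r["at"],z).round(3))
print(read_tcp_rot(),read_time_s())
E
```

```text
scene [0.05522342 0.8198565  1.1000569 ]
scene curing_box [310. 253.] 0.7 [0.554 0.031 0.   ]
scene toggle_tip [338. 248.] 0.45 [0.455 0.057 0.104]
scene toggle_tip [336. 355.] 0.28 [0.312 0.321 0.104]
scene cover_grip [314. 231.] 0.97 [0.532 0.043 0.112]
scene box_home [344. 250.] 0.59 [0.436 0.061 0.112]
scene mat [251. 368.] 0.68 [0.492 0.398 0.   ]
scene carton_mid [333. 358.] 0.77 [0.333 0.293 0.026]
scene pine_mid [248. 285.] 0.6 [0.626 0.217 0.02 ]
scene pine_mid [251. 368.] 0.42 [0.483 0.406 0.02 ]
top [0.31712385 0.0288697  1.3073435 ]
top toggle_tip [316. 245.] 0.46 [0.455 0.058 0.104]
top cover_grip [326. 216.] 0.82 [0.531 0.031 0.112]
top mat [202. 234.] 0.77 [0.499 0.395 0.   ]
top mat [326. 213.] 0.74 [0.56  0.031 0.   ]
top carton_mid [236. 290.] 0.9 [0.336 0.286 0.026]
top pine_mid [260. 190.] 0.69 [0.625 0.223 0.02 ]
top pine_mid [314. 245.] 0.39 [0.463 0.067 0.02 ]
[9.93910798e-01 1.10187680e-01 2.21670599e-05 2.43490243e-05] 0.9
```

View pics/scene0.png

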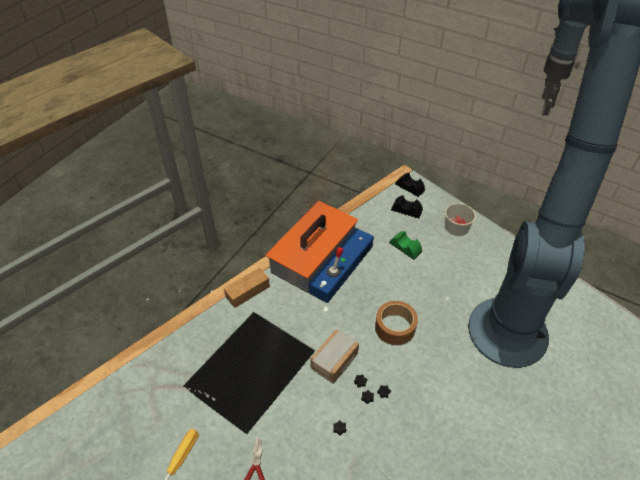

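View pics/top0.png

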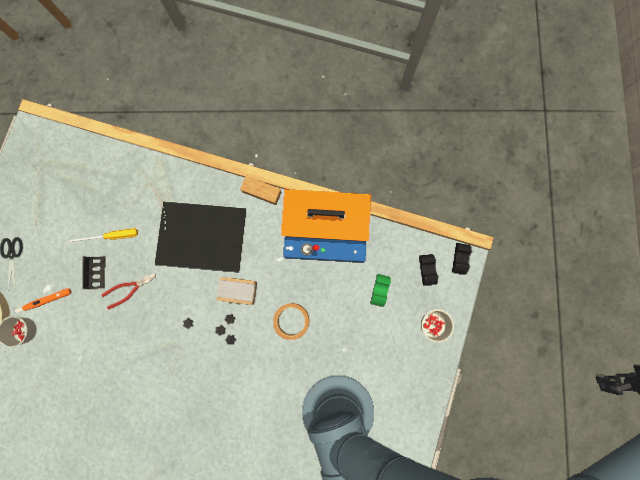

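Top view: orange cover around (326,216), toggle tip near (316,248), mat at (202,236), and two black saddles at (428,269) and (461,258). The green look-alike is at (381,290). The black notched item at (94,272) is not a saddle. Next I fit outlines in both views.

```bash
cat >> h.py <<'E'
from scipy.optimize import minimize
def saddle_pts():
    t=np.arccos(np.clip(np.array([-45,-40,-32,-20,20,32,40,45])/45,-1,1))
    pr=[(.045*np.cos(a),.045*np.sin(a) if abs(np.cos(a))>.4 else .04) for a in t]
    return np.array([(x,y,z) for x in(-.02,.02) for y,z in pr]+[(x,y,0) for x in(-.02,.02) for y in(-.045,.045)])
def box_pts(lx,ly,z0,z1): return np.array([(x,y,z) for x in(-lx/2,lx/2) for y in(-ly/2,ly/2) for z in(z0,z1)])
def tf(p,P,z=0):
    c,s=np.cos(p[2]),np.sin(p[2]);return P@np.array([[c,s,0],[-s,c,0],[0,0,1]])+[p[0],p[1],z]
def blob(mask,px,r=30):
    n,l,s,c=cv2.connectedComponentsWithStats(mask.astype(np.uint8))
    ok=[i for i in range(1,n) if s[i,4]>60 and np.hypot(*(c[i]-px))<r]
    return (l==max(ok,key=lambda i:s[i,4])) if ok else None
def fit(P,p0,masks,z=0):
    S=8
    hulls={}
    for c,m in masks.items():
        pts=np.argwhere(m)[:,::-1].astype(np.float32)
        pts=np.concatenate([pts+[a,b] for a in(-.5,.5) for b in(-.5,.5)]).astype(np.float32)
        hulls[c]=cv2.convexHull(pts)
    def cost(p):
        e=0
        for c,h in hulls.items():
            q=cv2.convexHull(proj(c,tf(p,P,z)).astype(np.float32))
            a,_=cv2.intersectConvexConvex(h,q)
            e+=1-a/(cv2.contourArea(h)+cv2.contourArea(q)-a)
        return e/len(hulls)
    best=None
    for y0 in p0[2] if np.ndim(p0[2]) else [p0[2]]:
        x0=np.array([p0[0],p0[1],y0]);sm=np.vstack([x0,x0+[.02,0,0],x0+[0,.02,0],x0+[0,0,.3]])
        r=minimize(cost,x0,method="Nelder-Mead",options=dict(initial_simplex=sm,xatol=1e-4,fatol=1e-5,maxiter=400))
        if best is None or r.fun<best.fun: best=r
    return best.x,best.fun
def black(im): return im.max(2)<55
E
python3 - <<'E'
from h import *
I={c:cv2.imread(f"pics/{c}0.png")[:,:,::-1] for c in("scene","top")}
def both(f,a,b,P,p0,z=0):
    m={"scene":blob(f(I["scene"]),a),"top":blob(f(I["top"]),b)}
    for sel in (["scene"],["top"],["scene","top"]):
        x,e=fit(P,p0,{k:m[k] for k in sel},z);print(sel,x.round(3),round(e,3))
Y=[0,.8,-.8,1.57]
print("s1");both(black,(406,206),(428,269),saddle_pts(),(*at_z("top",(428,269),.02)[:2],Y))
print("s2");both(black,(410,184),(461,258),saddle_pts(),(*at_z("top",(461,258),.02)[:2],Y))
org=lambda im:(im[:,:,0]>150)&(im[:,:,2]<60)&(im[:,:,1].astype(int)<.75*im[:,:,0])
print("cov");both(org,(314,235),(326,216),box_pts(.132,.242,.075,.081),(.55,.03,0))
print("mat");both(black,(251,368),(202,236),box_pts(.19,.25,0,.008),(.5,.39,0))
big=np.hstack([cv2.resize(I["scene"][190:300,260:390],None,fx=3,fy=3,interpolation=2),cv2.resize(I["top"][180:290,270:400],None,fx=3,fy=3,interpolation=2)])
cv2.imwrite("pics/c0.png",big[:,:,::-1])
E
```

```text
s1
['scene'] [ 0.396 -0.258  1.679] 0.097
['top'] [ 0.396 -0.26  -1.494] 0.093
['scene', 'top'] [ 0.396 -0.258  1.688] 0.101
s2
['scene'] [ 0.396 -0.258  1.679] 0.097Traceback (most recent call last):
  File "<stdin>", line 9, in <module>
  File "<stdin>", line 6, in both
  File "h.py", line 45, in fit
    r=minimize(cost,x0,method="Nelder-Mead",options=dict(initial_simplex=sm,xatol=1e-4,fatol=1e-5,maxiter=400))
    res = _minimize_neldermead(fun, x0, args, callback, bounds=bounds,
                               **options)
    fxc = func(xc)
    fx = function(np.copy(x), *(wrapper_args + args))
  File "h.py", line 38, in cost
    q=cv2.convexHull(proj(c,tf(p,P,z)).astype(np.float32))
                     ~~~~^^^^^^^^^^^^^
  File "h.py", line 10, in proj
    p=camera_params(cam);T=np.array(p["camera_from_world"])
ValueError: time passes only in moves, steps and waits
```

```bash
sed -i 's/^from bench import \*/from bench import *\nimport functools\nfrom bench import camera_params as _cp\ncamera_params=functools.cache(_cp)/; s/ok and s/ok/; s/max(ok,key=lambda i:s\[i,4\])/min(ok,key=lambda i:np.hypot(*(c[i]-px)))/' h.py
cat > m.py <<'E'
from h import *
I={c:cv2.imread(f"pics/{c}0.png")[:,:,::-1] for c in("scene","top")}
def both(f,a,b,P,p0,z=0):
    m={"scene":blob(f(I["scene"]),a),"top":blob(f(I["top"]),b)}
    for sel in (["scene"],["top"],["scene","top"]):
        x,e=fit(P,p0,{k:m[k] for k in sel},z);print(sel,x.round(3),round(e,3))
Y=[0,.8,-.8,1.57]
print("s1");both(black,(406,206),(428,269),saddle_pts(),(*at_z("top",(428,269),.02)[:2],Y))
print("s2");both(black,(410,184),(461,258),saddle_pts(),(*at_z("top",(461,258),.02)[:2],Y))
org=lambda im:(im[:,:,0]>150)&(im[:,:,2]<60)&(im[:,:,1].astype(int)<.75*im[:,:,0])
print("cov");both(org,(314,235),(326,216),box_pts(.132,.242,.075,.081),(.55,.03,0))
print("mat");both(black,(251,368),(202,236),box_pts(.19,.25,0,.008),(.5,.39,0))
big=np.hstack([cv2.resize(I["scene"][190:300,260:390],None,fx=3,fy=3,interpolation=2),cv2.resize(I["top"][180:290,270:400],None,fx=3,fy=3,interpolation=2)])
cv2.imwrite("pics/c0.png",big[:,:,::-1])
E
python3 m.py
```

```text
s1
['scene'] [ 0.396 -0.258  1.679] 0.097
['top'] [ 0.396 -0.26  -1.494] 0.093
['scene', 'top'] [ 0.396 -0.258  1.688] 0.101
s2
['scene'] [ 0.427 -0.353  1.295] 0.114
['top'] [ 0.428 -0.357 -1.785] 0.083
['scene', 'top'] [ 0.428 -0.356 -1.757] 0.104
cov
['scene'] [ 0.543  0.034 -0.06 ] 0.013
['top'] [ 0.543  0.031 -0.064] 0.018
['scene', 'top'] [ 0.543  0.032 -0.061] 0.025
mat
['scene'] [ 0.492  0.401 -0.083] 0.02
['top'] [ 0.495  0.399 -0.086] 0.031
['scene', 'top'] [ 0.492  0.4   -0.088] 0.03
```

View pics/c0.png

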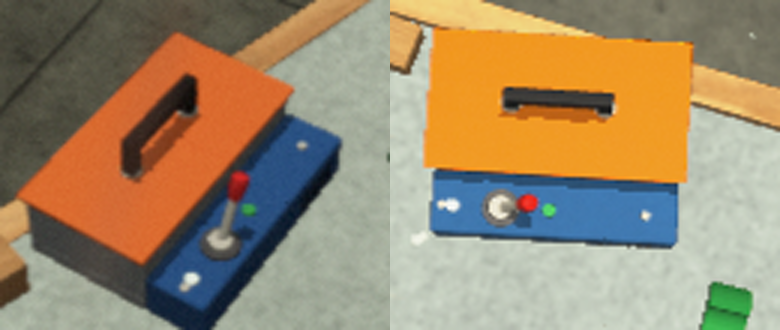

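Fits agree with each other (both views) and with the networks' toggle tip. Box is at (0.543, 0.032) with yaw -0.061. The toggle comes first.

```bash
cat >> h.py <<'E'
BOX=np.array([.543,.032,-.061]);MAT=np.array([.492,.400])
def B(x,y,z): return tf(BOX,np.array([[x,y,z]]))[0]
def q_near(yaw):
    o=read_tcp_rot();q=min((np.array(quat(yaw+k*np.pi)) for k in(0,1)),key=lambda q:-abs(q@o));return list(q)
E
cat > a.py <<'E'
from h import *
q=quat(BOX[2]);move_gripper(0.0)
move_ptp(B(-.095,-.035,.22),q)
movel(B(-.095,-.035,.115),speed=.15)
movel(B(-.095,.043,.115),speed=.06)
print(read_ft_force().round(1),read_finger_gap())
pause(.3);movel(B(-.095,.02,.115));movel(B(-.095,.0,.25),speed=.2)
for c in("scene","top"):
    snap(c,c+"1")
    for r in tip_of(c,"toggle_tip")[:2]:print(c,at_z(c,r["at"],.104).round(3),r["confidence"])
print("on",B(-.095,.024,.104),"off",B(-.095,.076,.104),read_time_s())
E
python3 a.py
```

```text
[-0.5  0.1  0. ] 1.1272200555160698e-05
scene [0.448 0.108 0.104] 0.5
top [0.449 0.112 0.104] 0.36
on [0.44963978 0.06174677 0.104     ] off [0.45280982 0.11365005 0.104     ] 8.1083
```

Both cameras place the tip at the off position. Next is the cover.

```bash
cat > b.py <<'E'
from h import *
best=None
for k in(1,-1):
    q=quat(BOX[2]+k*np.pi/2);j=inverse_kinematics(B(0,0,.2),q);j2=inverse_kinematics([*MAT,.2],q)
    print(k,None if j is None else np.round(j,2),None if j2 is None else np.round(j2,2))
    if j is not None and j2 is not None:
        m=max(abs(j[6]),abs(j2[6]))
        if best is None or m<best[0]:best=(m,q)
q=best[1];move_gripper(.085)
move_ptp(B(0,0,.22),q);movel(B(0,0,.114),speed=.12)
move_gripper(0,100);print("gap",read_finger_gap(),read_grasp_force())
movel(B(0,0,.2),speed=.08);print("gap",read_finger_gap(),read_ft_force().round(1))
snap("scene","scene2")
E
python3 b.py
```

```text
1 [ 0.59  0.36 -0.85  1.87  0.31  1.05 -0.44] [-0.03  0.6  -0.97  1.65  0.53  1.18 -1.19]
-1 [-1.17  0.65  1.39  1.94 -0.7   1.17 -2.72] [ 0.11  0.77 -1.25  1.64  0.75  1.3   1.81]
gap 0.012096904144063279 98.18799018859863
gap 0.012165483208671739 [ 0.8 -0.1 -3.1]
```

View pics/scene2.png

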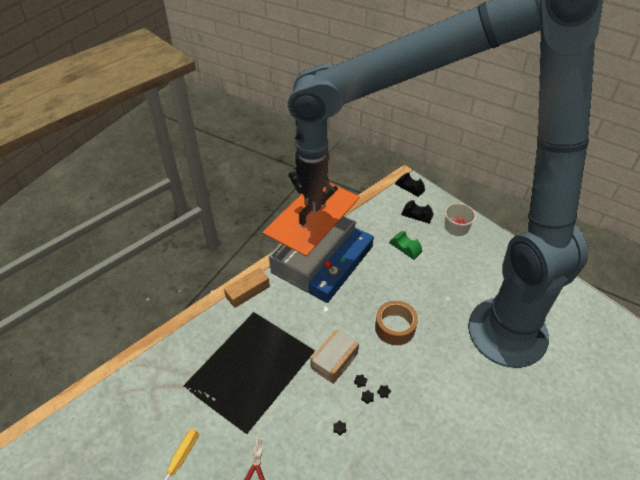

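The cover is held level and the toggle tip is at (327,265), so it is off. The nearer saddle has been knocked to about (418,211). I'll lay the cover on the mat.

```bash
cat > c.py <<'E'
from h import *
movel([*MAT,.19],speed=.15);print(read_finger_gap(),read_ft_force().round(1))
movel([*MAT,.065],speed=.1);movel([*MAT,.056],speed=.03);print(read_finger_gap(),read_ft_force().round(1))
move_gripper(.06);movel([*MAT,.22],speed=.2)
move_ptp([.42,.2,.3],quat(0))
I={}
for c in("scene","top"):
    I[c]=snap(c,c+"3")
    for n,z in(("cover_grip",.053),("toggle_tip",.104)):
        for r in tip_of(c,n)[:2]:print(c,n,at_z(c,r["at"],z).round(3),r["confidence"])
Y=[0,.8,-.8,1.57]
for n,a,b in(("s1",(418,211),(430,270)),("s2",(410,184),(461,258))):
    m={"scene":blob(black(I["scene"]),a),"top":blob(black(I["top"]),b,40)}
    ms=m["scene"].sum(),m["top"].sum();cc=np.argwhere(m["scene"]).mean(0)[::-1]
    for sel in(["scene"],["top"],["scene","top"]):
        x,e=fit(saddle_pts(),(*at_z("scene",cc,.02)[:2],Y),{k:m[k] for k in sel});print(n,sel,x.round(3),round(e,3),ms)
print(read_time_s())
E
python3 c.py
python3 - <<'E'
import cv2,numpy as np
a=cv2.imread("pics/scene3.png")[160:460,180:520];b=cv2.imread("pics/top3.png")[170:470,140:500]
cv2.imwrite("pics/c3.png",np.hstack([a,b]))
E
```

```text
0.012139126248121008 [ 0.2 -0.3 -4.2]
0.011944935987908424 [ 0.2 -0.2 -2.8]
scene cover_grip [0.485 0.408 0.053] 0.65
scene toggle_tip [0.451 0.114 0.104] 0.64
scene toggle_tip [0.5   0.104 0.104] 0.17
top cover_grip [0.487 0.395 0.053] 0.94
top cover_grip [0.46  0.117 0.053] 0.64
top toggle_tip [0.454 0.113 0.104] 0.51
s1 ['scene'] [ 0.361 -0.254 -1.493] 0.095 (np.int64(417), np.int64(404))
s1 ['top'] [ 0.361 -0.255  1.694] 0.095 (np.int64(417), np.int64(404))
s1 ['scene', 'top'] [ 0.361 -0.255 -1.447] 0.096 (np.int64(417), np.int64(404))
s2 ['scene'] [ 0.427 -0.353 -1.847] 0.115 (np.int64(356), np.int64(419))
s2 ['top'] [ 0.428 -0.356 -1.781] 0.079 (np.int64(356), np.int64(419))
s2 ['scene', 'top'] [ 0.428 -0.356  1.384] 0.102 (np.int64(356), np.int64(419))
20.3167
```

View pics/c3.png

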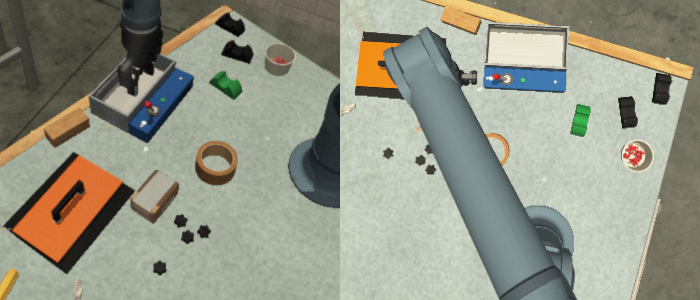

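Cover lies on the mat with the handle up, the toggle is off and the box is open and empty. Saddle 1 is now at (0.361, -0.255). I'll pick it first.

```bash
cat > d.py <<'E'
from h import *
import sys
def pick_place(s,slot):
    yaw=(s[2]+np.pi)%np.pi-np.pi/2
    q=q_near(yaw);zg=.024
    move_gripper(.07,80)
    move_ptp([s[0],s[1],.2],q);movel([s[0],s[1],zg],speed=.12)
    move_gripper(0,80);print("gap",read_finger_gap())
    movel([s[0],s[1],.16],speed=.1);print("lift",read_finger_gap(),read_ft_force().round(1))
    if read_finger_gap()<.03: print("LOST");return
    qb=q_near(BOX[2])
    move_ptp(B(0,slot,.2),qb)
    g=read_finger_gap();print("over",g,read_ft_force().round(1))
    if g<.03: print("LOST");return
    snap("scene",f"held{slot}")
    movel(B(0,slot,.06),speed=.1);movel(B(0,slot,zg+.0195),speed=.03)
    print("down",read_finger_gap(),read_ft_force().round(1))
    move_gripper(.06);movel(B(0,slot,.22),speed=.15)
pick_place([float(v) for v in sys.argv[1:4]],float(sys.argv[4]))
move_ptp([.42,.2,.3],quat(0))
for c in("scene","top"):snap(c,c+sys.argv[5])
a=cv2.imread(f"pics/scene{sys.argv[5]}.png")[160:460,180:520];b=cv2.imread(f"pics/top{sys.argv[5]}.png")[170:470,140:500]
cv2.imwrite(f"pics/c{sys.argv[5]}.png",np.hstack([a,b]));print(read_time_s())
E
python3 d.py .361 -.255 1.68 -.05 4
```

```text
gap 0.03848904112909926
lift 0.03856409897791171 [ 0.3 -0.4 -1.1]
over 0.0385279161912048 [ 0.5 -0.3 -1.9]
down 0.038462721492727794 [ 0.7 -1.3 -1.4]
32.05
```

View pics/c4.png

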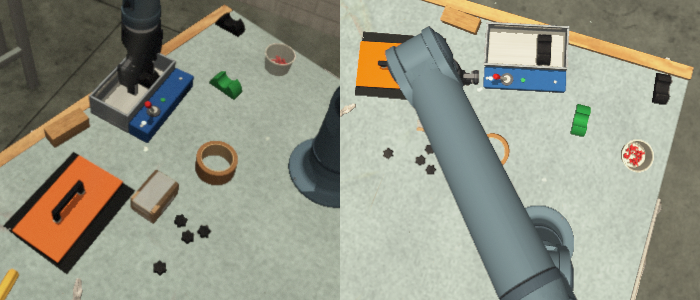

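Saddle 1 lies flat in the tray at (544,50) of the crop, right half. Saddle 2 has not moved and is next.

```bash
python3 d.py .428 -.356 1.375 .045 5
```

```text
gap 0.03856941181045263
lift 0.038284330103632296 [ 0.6  0.  -1.2]
over 0.03864680203163795 [-0.1  0.  -1.6]
down 0.038467924909698456 [-0.4 -0.8 -1.5]
44.3667
```

View pics/c5.png

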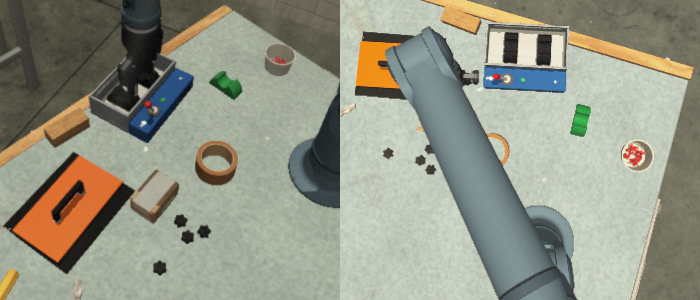

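Both saddles lie flat and side by side on the tray, at (511,47) and (544,50) of the crop. I'll put the cover back.

```bash
cat > e.py <<'E'
from h import *
I=cv2.imread("pics/scene5.png")[:,:,::-1]
org=lambda im:(im[:,:,0]>150)&(im[:,:,2]<60)&(im[:,:,1].astype(int)<.75*im[:,:,0])
print("cover on mat",fit(box_pts(.132,.242,.016,.022),(.492,.4,-.06),{"scene":blob(org(I),(250,370))}))
q=quat(BOX[2]+np.pi/2);move_gripper(.08)
move_ptp([*MAT,.2],q);movel([*MAT,.055],speed=.12)
move_gripper(0,110);print(read_finger_gap(),read_eef_pos().round(4))
movel([*MAT,.19],speed=.1);print(read_finger_gap(),read_ft_force().round(1))
movel(B(0,0,.19),q,speed=.12);print(read_finger_gap(),read_ft_force().round(1))
for c in("scene","top"):snap(c,c+"6")
a=cv2.imread("pics/scene6.png")[160:460,180:520];b=cv2.imread("pics/top6.png")[170:470,140:500]
cv2.imwrite("pics/c6.png",np.hstack([a,b]));print(read_time_s())
E
python3 e.py
```

```text
cover on mat (array([ 0.49251103,  0.40231289, -0.06116307]), np.float64(0.010222764548424301))
0.012188996813120594 [0.4925 0.4001 0.0554]
0.011725883095912167 [-0.7 -0.  -2.6]
0.012229354556200753 [-0. -0. -3.]
52.5417
```

View pics/c6.png

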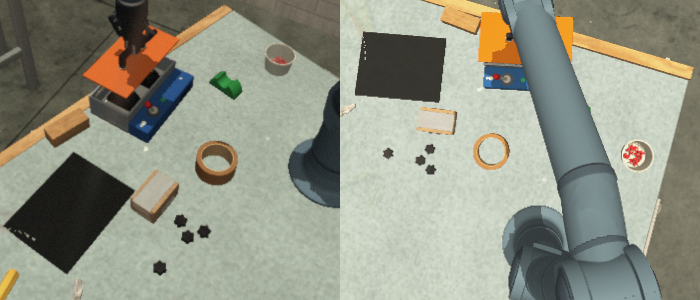

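The cover hangs level over the box with a firm grip. I'll lower it, release, and check before touching the toggle.

```bash
cat > f.py <<'E'
from h import *
movel(B(0,0,.13),speed=.08);movel(B(0,0,.114),speed=.03);print(read_finger_gap(),read_ft_force().round(1),read_eef_pos())
move_gripper(.06);pause(.3);movel(B(0,0,.22),speed=.15)
move_ptp([.40,-.25,.3],quat(0))
org=lambda im:(im[:,:,0]>150)&(im[:,:,2]<60)&(im[:,:,1].astype(int)<.75*im[:,:,0])
I={c:snap(c,c+"7") for c in("scene","top")}
for c,p in(("scene",(314,235)),("top",(326,216))):
    m=blob(org(I[c]),p);print(c,m.sum(),fit(box_pts(.132,.242,.075,.081),(.543,.032,-.06),{c:m}))
    for r in tip_of(c,"toggle_tip")[:2]:print(c,at_z(c,r["at"],.104).round(3),r["confidence"])
big=np.hstack([cv2.resize(I["scene"][190:300,260:390],None,fx=3,fy=3,interpolation=2),cv2.resize(I["top"][180:290,270:400],None,fx=3,fy=3,interpolation=2)])
cv2.imwrite("pics/c7.png",big[:,:,::-1]);print(read_time_s())
E
python3 f.py
```

```text
0.012235802751985604 [-3.9 -0.6  4.7] [0.54281847 0.03186355 0.11453724]
scene 2940 (array([ 0.54383259,  0.03338115, -0.06166835]), np.float64(0.009663762834025147))
scene [0.452 0.11  0.104] 0.52
top 3784 (array([ 0.54330353,  0.03033702, -0.06255831]), np.float64(0.015039807093487068))
57.2333
```

View pics/c7.png

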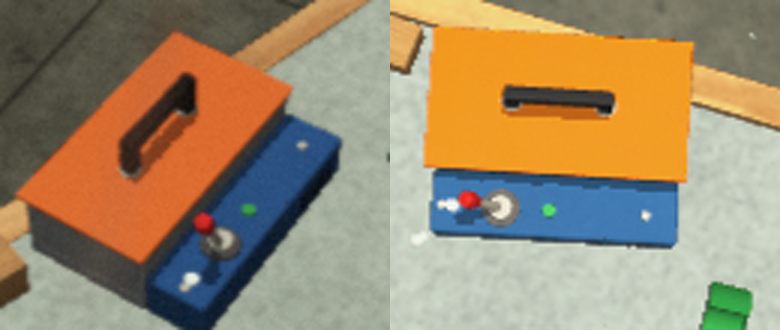

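The cover is back home: both fits are within 2 mm of the start, and the contact height gives 112 mm. The toggle is still off, with the tip at (467,200) of the crop. I'll flip it on.

```bash
cat > g.py <<'E'
from h import *
q=quat(BOX[2]);move_gripper(0.0)
move_ptp(B(-.095,.135,.22),q)
movel(B(-.095,.135,.115),speed=.15)
movel(B(-.095,.057,.115),speed=.06);pause(.3)
movel(B(-.095,.08,.115));movel(B(-.095,.1,.25),speed=.2)
move_ptp([.40,-.25,.3],quat(0))
I={c:snap(c,c+"8") for c in("scene","top")}
org=lambda im:(im[:,:,0]>150)&(im[:,:,2]<60)&(im[:,:,1].astype(int)<.75*im[:,:,0])
for c,p in(("scene",(314,235)),("top",(326,216))):
    print(c,fit(box_pts(.132,.242,.075,.081),(.543,.032,-.06),{c:blob(org(I[c]),p)}))
    for r in tip_of(c,"toggle_tip")[:2]:print(c,at_z(c,r["at"],.104).round(3),r["confidence"])
big=np.hstack([cv2.resize(I["scene"][190:300,260:390],None,fx=3,fy=3,interpolation=2),cv2.resize(I["top"][180:290,270:400],None,fx=3,fy=3,interpolation=2)])
cv2.imwrite("pics/c8.png",big[:,:,::-1]);print(read_time_s())
E
python3 g.py
```

```text
scene (array([ 0.54353257,  0.03346909, -0.06283236]), np.float64(0.009640049743603996))
scene [0.45  0.058 0.104] 0.49
top (array([ 0.54327016,  0.03032774, -0.06293449]), np.float64(0.014609107018720757))
top [0.452 0.066 0.104] 0.46
64.825
```

View pics/c8.png

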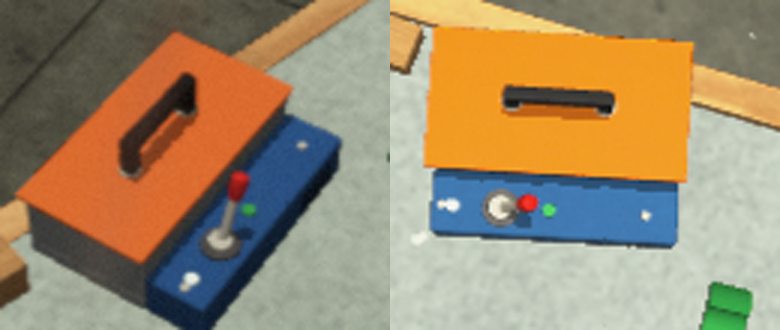

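The toggle is on, with the tip beside the green dot as at the start. The cover is home and the robot is clear, so I'm handing in.

```bash
python3 -c "
from bench import *
print(sign_off())"
```

```text
the job is handed in; nothing more can be done
None
```

The job is handed in: I saw only two black saddles and both lie flat side by side in the curing box, the cover is back home, the toggle is on, and the carton and pine block were not touched; the judge's result was not shown.

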